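# Offer a chocolate ball on the tasting paddle

### The job

Take the one large chocolate ball from the truffle tray, set it gently into the round well of the wooden tasting paddle that lies on the wire cooling rack, then pick the paddle up by its handle and, keeping it level so that the ball stays in the well, bring it to the taster's plate. Finish while still holding it there, level and still, with the well over the middle of the plate and the paddle about ten centimetres above it, so that the taster can take the ball. Do not disturb the small truffles, the plate or the tumbler.

Things in the scene. Friction and masses are not known exactly. Their poses are not given: they have to be found in the camera images.
- ball: The large chocolate ball: a hard smooth sphere 40 mm across, about 35 g. At the start it rests in one of the three seats of the truffle tray. Its body frame turns as it rolls: use ball_center
- ball_center (a point): Centre of the large ball; at the start about 33 mm above the table
- seat_tray: White plastic truffle tray, a slab 240 mm long (its y), 75 mm wide (its x), 18 mm high, fixed, with three round flat-floored seats 31 mm across and 5 mm deep in a row along y at -80, 0 and +80 mm. Origin: centre of the underside, on the table. The large ball and two small truffles sit in the seats, in any order
- truffle_a: A small chocolate truffle, a ball 28 mm across, in one of the seats; to be left alone
- truffle_b: The other small chocolate truffle, a ball 28 mm across, in one of the seats; to be left alone
- paddle: Loose wooden tasting paddle, 14 mm thick, about 160 g: flat board 130 mm (x) by 100 mm (y), with a straight flat handle 28 mm wide along -x, from x = -65 to -176 mm (a wider neck to -90). Origin: centre of the board's underside, z up. It lies flat on the rack, underside 25 mm up, the handle sticking out towards the robot. Centre of mass about 25 mm from the origin towards the handle
- paddle_well (a point): Centre of the floor of the paddle's round well: 61 mm across, 4 mm deep, flat-floored, in the middle of the board, 10 mm above the underside. The ball can roll about 15 mm from its middle; it rolls out if the paddle tips by about 35 degrees, earlier if jerked
- paddle_grip (a point): A good place to pinch the handle across its width: its middle, 115 mm from the well along the paddle's -x, half way up the thickness (7 mm above the underside); about 25 mm past the neck and 30 mm outside the rack
- rack: Wire cooling rack, 170 mm (x) by 200 mm (y), top 25 mm above the table, fixed, under the paddle's board. Origin: centre of the underside, on the table
- plate: The taster's round white plate, 140 mm across, 16 mm high, loose. Origin: centre of the underside, on the table
- tumbler: Glass tumbler, 62 mm across, 95 mm high, beyond the plate, farther from the robot; to be left alone
Mind the look-alikes: they are no part of the job. Leave any blue or yellow look-alike of the ball alone.

How it is judged:
On the way, in this order (a step that is already met when the one before it is completed fails the run):
1. the large ball lies in the paddle's well, let go, with the paddle still on the rack (horizontal distance between ball_center and paddle_well below 0.024 m and z of ball_center in the frame of paddle_well between 0.012 and 0.026 m and contact force between the fingers and ball below 0.05 N and height (world z) of paddle below 0.04 m and angle between paddle's own z axis and vertical below 0.06 rad), for 0.2 s.
2. the paddle is lifted clear of the rack with the ball in its well (horizontal distance between ball_center and paddle_well below 0.024 m and z of ball_center in the frame of paddle_well between 0.012 and 0.026 m and contact force between the fingers and ball below 0.05 N and height (world z) of paddle above 0.05 m), for 0.2 s.
At the end, for the whole second after the job is handed in: The gripper alone holds the paddle: underside 60 to 170 mm above the plate's underside, well within 40 mm of the plate's centre seen from above, tilt under 8 degrees, nearly still (paddle under 0.03, ball under 0.1 m/s); the ball lies in the well, untouched by fingers (horizontal distance between ball_center and paddle_well below 0.024 m and z of ball_center in the frame of paddle_well between 0.012 and 0.026 m and contact force between the fingers and ball below 0.05 N and contact force between the fingers and paddle above 1 N and horizontal distance between paddle_well and plate below 0.04 m and z of paddle in the frame of plate between 0.06 and 0.17 m and angle between paddle's own z axis and vertical below 0.14 rad and linear speed of paddle below 0.03 m/s and linear speed of ball below 0.1 m/s and contact force between paddle and plate below 0.05 N and contact force between paddle and tumbler below 0.05 N); the arm keeps its last pose, push and grip.
It fails at once if the ball falls to the table or onto the plate (its centre lower than 26 mm) (height (world z) of ball_center below 0.026 m).
It fails at once if the ball is dropped or flung: it moves free of the fingers faster than 0.5 m/s while the paddle stands still (contact force between the fingers and ball below 0.05 N and linear speed of ball above 0.5 m/s and linear speed of paddle below 0.1 m/s).
It fails at once if the paddle is tipped by more than 20 degrees (0.35 rad) (angle between paddle's own z axis and vertical above 0.35 rad).
It fails at once if a small truffle, the plate or the tumbler is pushed more than 20 mm from its place (distance of any of truffle_a, truffle_b, tumbler, plate from where it was at the start of the episode above 0.02 m).
It also fails if it takes over 61 s, if anything falls off the work surface, if the arm or the gripper's body presses on something with over 40 N, if the wrist force passes 120 N, or if a joint passes its speed limit or range.

### The arm

A 6-joint arm with a two-finger parallel gripper is mounted at the origin on the work surface. World frame = base frame: x ahead of the robot, y to its left, z up, the work surface at z = 0. Lengths are in m, angles in rad, forces in N, time in s.
With the tool pointing down it reaches from about 0.375 to 0.9 m from the base axis. Payload 3.1 kg.
Tool frame: the origin (TCP) lies at the very end of the fingers, on their centre line; the grasp point (between the pads) lies 19 mm behind it; z points along the fingers, y is the line along which they close (so a half turn about z gives the same grasp; the last joint's range is limited). The gripper opens to 87 mm and grips with 3 to 60 N. Pads are 19 mm wide; open, the fingers measure 117 mm over their backs; the gripper's body (75 mm by 190 mm) begins 51 mm behind the grasp point.
Start: joints at [-1.321, 0.527, 1.433, -0, 1.181, -0.178], TCP at [0.26, -0.568, 0.191] pointing down, gripper open.
Joint ranges: [-3.08, 3.08], [-0.75, 2.2], [0.22, 2.44], [-1.43, 4.57], [0, 2.65], [-2.85, 2.85]. Speed limits (rad/s): [2.79, 2.79, 3.14, 3.14, 3.14, 3.14].

### API

Orientations are given as a unit quaternion [x, y, z, w].
In Python, from rig import robot gives the robot as it stands. The module is installed in compiled form; this text tells all that it offers.
- The arm moves only by the tool play_rows, never from a script. Its argument "steps" is one flat list of numbers, 5 for each row, row after row: the opening, from -1 (shut) to 1 (fully open), then the shift along the tool's x, y, z as a fraction of full scale, then the turn about the tool's z as a fraction of full scale. In form: [claw, tx, ty, tz, twist, claw, tx, ty, tz, twist, ...]. A call has exactly 10 rows; each row shifts and turns the commanded pose from where the row before left it, along the tool's axes as they then stand; what a row does not reach is not made up. Full scale, the value 1, is 0.03 m for a shift and 0.1 rad for a turn. A row lasts 1/10 s, in which the tool goes at most 50 mm and 8.59 degrees, less where a joint would pass 70% of its speed; a pose out of reach is approached as far as the arm can. A call with a number of a shift or a turn outside -1 to 1 is refused whole. A call with a gripper value outside its range is refused whole. The fingers move at their own pace and stop on an object; "grip_force" is the grip in N (left out, the last holds). Time passes only in rows, so rows that do not move let the fingers close, or fill a call up. It gives the time, the measured TCP pose, the force, the opening and the grip force at its end, in the units of the state.
- robot.get_obs(): the state, without advancing time (a new reading comes with each control period).
- robot.camera(name): name is "side" or "top"; returns a dict with "image" (420x560x3 uint8, red, green, blue), "mtx" (3x3 intrinsics, pixels), "rvec" (rotation vector, rad) and "tvec" (3), from world to camera coordinates, as OpenCV has them. Camera axes: x right, y down, z forward; pixel columns grow to the right and rows downward; lengths in m; the calibration is good to about 2 mm. A picture is of the moment at which its call begins. There is no depth.
- robot.hand_in(): hands the job in; it is judged then, once.
The state is a dict: "time": time; "q": joint angles; "joint_velocities": joint speeds; "joint_torque": joint torques, N m; "position": TCP position; "tool_rot": TCP orientation; "ft_force": force on the tool from outside, world axes, zero at the start; "moment": the same for the moment, N m; "grip_width": finger opening in m; "grip_force": force on a finger pad.
Only numpy, scipy, OpenCV 4.12 (cv2) and the standard library are available. Lean on these libraries where they do the work, as an engineer would, in place of code of your own. Each camera call takes 0.05 s, during which the arm holds its last target. There are 200 camera calls.

## Working session

There is one attempt and no reset: what is moved stays moved. The work goes in short steps, Python scripts to look and compute and a tool call to move; the robot and the scene stay as the last step left them, time stands still between calls to the robot, and variables do not carry over. Pictures are saved under pics/ and viewed, at most 10 in all, crops included, and the job is handed in when it is done.

Besides the shell and the picture viewer there is one more tool, called after "Call:" by a JSON object that holds its "name" and its "arguments", one argument or row to a line. play_rows: Moves the arm, as the interface text tells. Shift numbers are shares of 0.03 m and turn numbers shares of 0.1 rad, none past 1 either way. Its arguments: {"type":"object","properties":{"steps":{"type":"array"},"grip_force":{"type":"number"}},"required":["steps"]}

```bash
mkdir -p pics
cat > h.py <<'E'
import numpy as np, cv2
from rig import robot
from scipy.spatial.transform import Rotation as R
def shot(n):
    c=robot.camera(n); return c
def save(c,f,crop=None,s=1):
    im=c["image"][:,:,::-1]
    if crop: x0,y0,x1,y1=crop; im=im[y0:y1,x0:x1]
    cv2.imwrite("pics/"+f,cv2.resize(im,None,fx=s,fy=s,interpolation=cv2.INTER_CUBIC))
def p2w(c,uv,z):
    Rm=cv2.Rodrigues(np.array(c["rvec"],float))[0];t=np.array(c["tvec"],float).ravel()
    d=Rm.T@np.linalg.inv(c["mtx"])@np.array([*uv,1.]);o=-Rm.T@t
    return o+d*(z-o[2])/d[2]
def w2p(c,P): return cv2.projectPoints(np.array(P,float).reshape(-1,3),np.array(c["rvec"],float),np.array(c["tvec"],float),np.array(c["mtx"],float),None)[0].reshape(-1,2)
E
python3 - <<'E'
from h import *
for n in("top","side"):
    c=shot(n);save(c,n+"1.png",s=1.4)
    print(n,c["rvec"],c["tvec"],c["mtx"])
o=robot.get_obs();print(o["position"],o["tool_rot"],R.from_quat(o["tool_rot"]).as_matrix().round(3),o["grip_width"],o["time"])
E
```

```text
top [ 2.20481033 -2.17068184  0.10634437] [-4.78849658e-04  5.94217558e-01  1.26777908e+00] [[510.38819183   0.         281.43368855]
 [  0.         510.38819183 214.80604792]
 [  0.           0.           1.        ]]
side [ 0.40252934 -2.74888589  1.1948397 ] [0.55712123 0.16718169 1.00391756] [[455.72356853   0.         285.10406849]
 [  0.         455.72356853 206.0964339 ]
 [  0.           0.           1.        ]]
[ 0.25970308 -0.56767685  0.18976415] [ 9.77104196e-01  2.12759096e-01 -3.37647886e-05 -9.77993414e-04] [[ 0.909  0.416 -0.   ]
 [ 0.416 -0.909  0.002]
 [ 0.    -0.002 -1.   ]] 0.08699789393685242 0.1
```

View pics/top1.png

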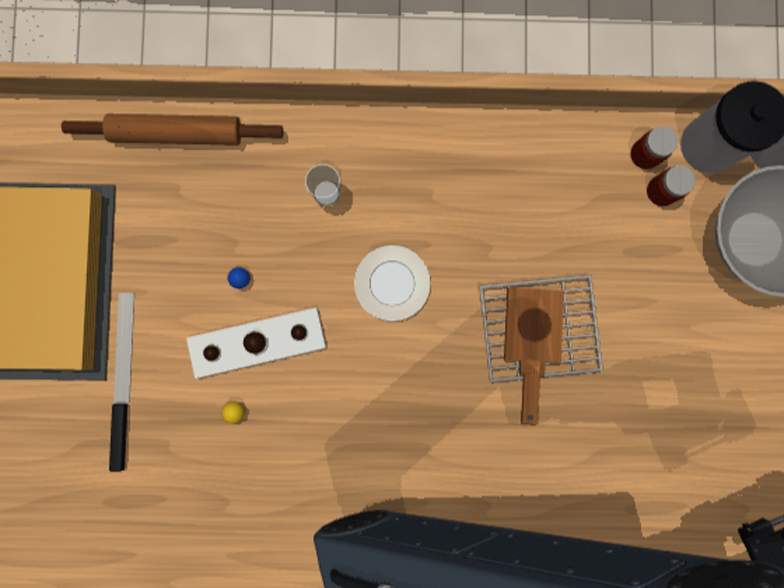

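View pics/side1.png

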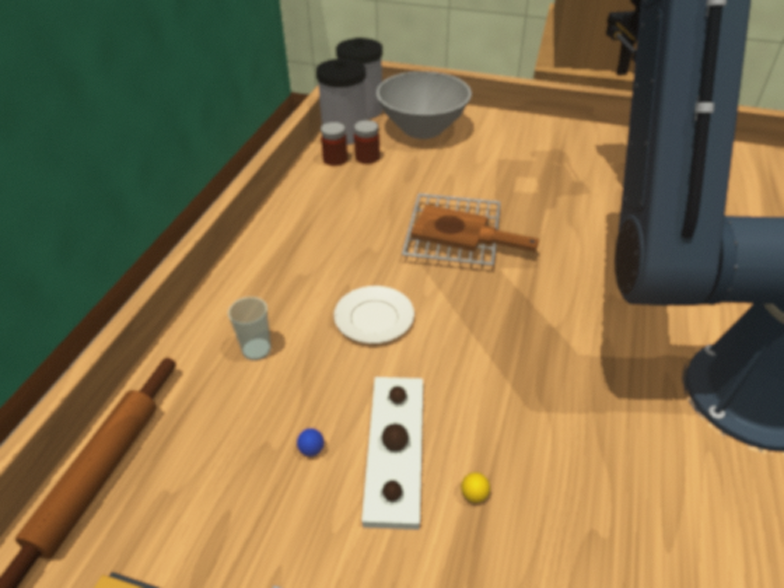

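The pictures show what could be taken for the ball, in enlarged top-view pixels:
- Large brown ball at (255,342), in the middle seat.
- Small truffles at (211,352) and (299,332).
- Blue look-alike at (238,278) and yellow look-alike at (233,412).

I choose the middle brown one. The paddle well is at (534,324), the handle end at (530,424), the plate at (392,284) and the tumbler at (323,185). Next is a close crop to check.

Run:
```python
from h import *
c=shot("top");im=c["image"][:,:,::-1]
a=cv2.resize(im[205:285,125:245],None,fx=5,fy=5,interpolation=cv2.INTER_CUBIC)[:, :400*1+200]
b=cv2.resize(im[190:310,335:440],None,fx=5,fy=5,interpolation=cv2.INTER_CUBIC)
cv2.imwrite("pics/tray.png",a);cv2.imwrite("pics/pad.png",b)
```

```text
(no output)
```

View pics/tray.png

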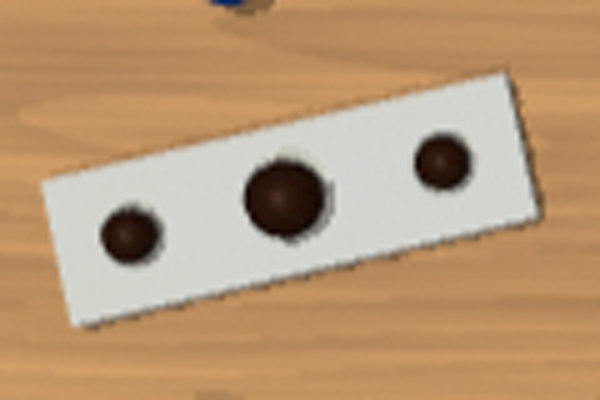

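View pics/pad.png

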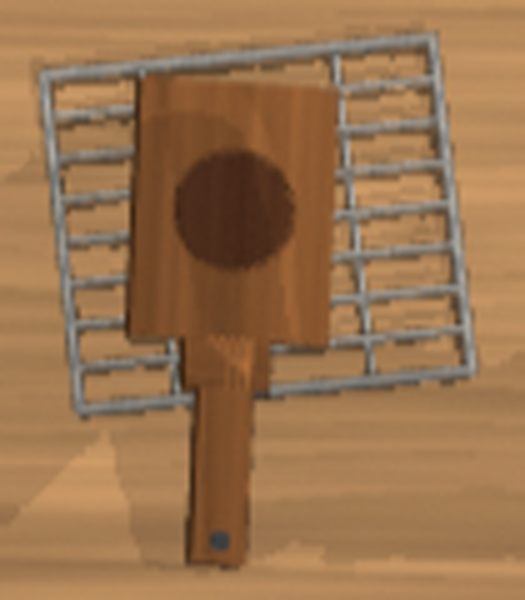

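Tray crop: the large ball is at (285,198), clearly bigger than the truffles at (131,235) and (443,161), so the choice holds. Paddle crop: the well is at (235,210), the handle end middle at (216,563) and the handle middle by the neck at (223,395).

```bash
cat > m.py <<'E'
from h import *
np.set_printoptions(precision=4,suppress=True)
c=shot("top");s=shot("side")
f=lambda x0,y0,u,v:(x0+(u+.5)/5-.5,y0+(v+.5)/5-.5)
g=lambda u,v:((u+.5)/1.4-.5,(v+.5)/1.4-.5)
ball=p2w(c,f(125,205,285,198),.033);ta=p2w(c,f(125,205,131,235),.027);tb=p2w(c,f(125,205,443,161),.027)
w=p2w(c,f(335,190,235,210),.037);e=p2w(c,f(335,190,216,563),.037);n=p2w(c,f(335,190,222,395),.039)
pl=p2w(c,g(392,284),.014)
print("ball",ball,p2w(s,g(395,437),.033),"trufs",ta,tb,"trayY",np.degrees(np.arctan2(*(ta-tb)[[1,0]])))
print("well",w,p2w(s,g(450,225),.036),"end",e,np.linalg.norm(w-e),"yaw",np.degrees(np.arctan2(*(w-e)[[1,0]])),np.degrees(np.arctan2(*(n-e)[[1,0]])))
print("plate",pl,p2w(s,g(374,315),.014),"tumbler",p2w(c,g(327,193),.0),p2w(c,g(322,180),.095))
o=robot.get_obs();print(o["position"],R.from_quat(o["tool_rot"]).as_euler('ZYX',degrees=True),o["time"])
E
python3 m.py
```

```text
ball [0.5158 0.2568 0.033 ] [0.511  0.2569 0.033 ] trufs [0.4963 0.334  0.027 ] [0.5357 0.1793 0.027 ] trayY 104.28950142846088
well [ 0.555  -0.2428  0.037 ] [ 0.5501 -0.2452  0.036 ] end [ 0.3797 -0.2331  0.037 ] 0.17556352377264442 yaw -3.1419633733582564 -1.805531961784055
plate [0.6259 0.0131 0.014 ] [0.6231 0.0159 0.014 ] tumbler [0.7956 0.1365 0.    ] [0.7961 0.1379 0.095 ]
[ 0.2598 -0.568   0.1902] [  24.5714   -0.0099 -179.9428] 0.25
```

Call:
{"name": "play_rows", "arguments": {
  "steps": [0.4, 0, 0, 0, -1, 0.4, 0, 0, 0, -1, 0.4, 0, 0, 0, -1, 0.4, 0, 0, 0, -1, 0.4, 0, 0, 0, -1, 0.4, 0, 0, 0, -1, 0.4, 0, 0, 0, -1, 0.4, 0, 0, 0, -1, 0.4, 0, 0, 0, -1, 0.4, 0, 0, 0, -1],
  "grip_force": 8
}}

```text
time: 1.25
position: [0.2599, -0.5682, 0.1905]
tool_rot: [0.754, 0.657, 0.0, -0.0]
ft_force: [-0.2, 0.2, -0.4]
grip_width: 0.0608
grip_force: 0.0
```

Call:
{"name": "play_rows", "arguments": {
  "steps": [0.4, 0, 0, 0, -1, 0.4, 0, 0, 0, -1, 0.4, 0, 0, 0, -1, 0.4, 0, 0, 0, -0.9, 0.4, 0, 1, 0, 0, 0.4, 0, 1, 0, 0, 0.4, 0, 1, 0, 0, 0.4, 0, 1, 0, 0, 0.4, 0, 1, 0, 0, 0.4, 0, 1, 0, 0]
}}

```text
time: 2.25
position: [0.4354, -0.5237, 0.1904]
tool_rot: [0.614, 0.789, 0.0, -0.0]
ft_force: [-0.2, -0.8, 0.1]
grip_width: 0.0612
grip_force: 0.0
```

Call:
{"name": "play_rows", "arguments": {
  "steps": [0.4, 1, 0, 0, 0, 0.4, 1, 0, 0, 0, 0.4, 1, 0, 0, 0, 0.4, 1, 0.5, 0, 0, 0.4, 1, 0.5, 0, 0, 0.4, 1, 0.5, 0, 0, 0.4, 1, 0.5, 0, 0, 0.4, 1, 0.5, 0, 0, 0.4, 1, 0.5, 0, 0, 0.4, 1, 0.5, 0, 0]
}}

```text
time: 3.25
position: [0.4626, -0.2063, 0.1907]
tool_rot: [0.614, 0.789, 0.0, 0.0]
ft_force: [0.3, 0.3, -0.5]
grip_width: 0.0608
grip_force: 0.0
```

Call:
{"name": "play_rows", "arguments": {
  "steps": [0.4, 1, 0.5, 0, 0, 0.4, 1, 0.5, 0, 0, 0.4, 1, 0.5, 0, 0, 0.4, 1, 0.5, 0, 0, 0.4, 1, 0.5, 0, 0, 0.4, 1, 0.5, 0, 0, 0.4, 1, 0, 0, 0, 0.4, 1, 0, 0, 0, 0.4, 1, 0, 0, 0, 0.4, 1, 0, 0, 0]
}}

```text
time: 4.25
position: [0.4757, 0.1065, 0.1907]
tool_rot: [0.614, 0.789, 0.0, 0.0]
ft_force: [0.5, 0.4, 0.5]
grip_width: 0.061
grip_force: 0.0
```

Call:
{"name": "play_rows", "arguments": {
  "steps": [0.4, 0.91, 0.49, 0, 0, 0.4, 0.91, 0.49, 0, 0, 0.4, 0.91, 0.49, 0, 0, 0.4, 0.91, 0.49, 0, 0, 0.4, 0.91, 0.49, 0, 0, 0.4, 0, 0, 1, 0, 0.4, 0, 0, 1, 0, 0.4, 0, 0, 1, 0, 0.4, 0, 0, 0.8, 0, 0.4, 0, 0, 0, 0]
}}

```text
time: 5.25
position: [0.5109, 0.2549, 0.0734]
tool_rot: [0.614, 0.789, -0.003, -0.002]
ft_force: [-0.6, -0.1, 0.8]
grip_width: 0.0609
grip_force: 0.0
```

Run:
```python
from h import *
o=robot.get_obs();P=np.array(o["position"]);Rm=R.from_quat(o["tool_rot"]);print(P,Rm.as_euler('ZYX',degrees=True),o["grip_width"])
s=shot("side");t=shot("top")
pt=[P, P+Rm.apply([0,.0305,0]),P+Rm.apply([0,-.0305,0])]
for c in (s,t): print(w2p(c,pt))
im=np.hstack([cv2.resize(s["image"][210:390,200:360],(480,540)),cv2.resize(t["image"][200:290,130:230],(500,450)).copy().__class__ and np.pad(cv2.resize(t["image"][200:290,130:230],(300,270)),((0,270),(0,0),(0,0)))])
cv2.imwrite("pics/pre.png",im[:,:,::-1])
```

```text
[0.51093134 0.25486525 0.07341351] [ 1.04211729e+02  1.01202884e-02 -1.79548918e+02] 0.06091652403920011
[[282.20519626 299.21847515]
 [266.50977296 298.73901325]
 [297.94212099 299.69920484]]
[[179.34749626 245.85980864]
 [176.64136991 233.57245241]
 [182.06469853 258.19745585]]
```

View pics/pre.png

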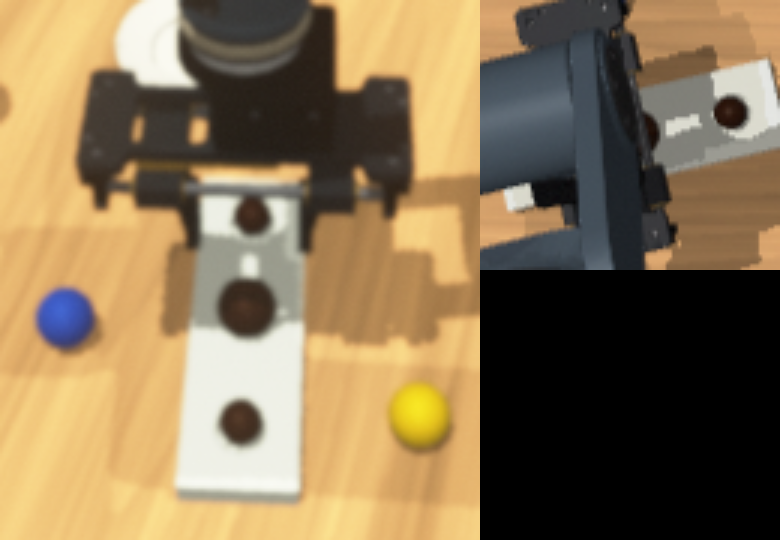

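The fingers straddle the ball in the side view (tips at crop (194,248) and (305,248), ball at (247,307)). The tips look about 6 px higher than predicted, so I lower partway and recheck.

Call:
{"name": "play_rows", "arguments": {
  "steps": [0.4, 0, 0, 0.5, 0, 0.4, 0, 0, 0.5, 0, 0.4, 0, 0, 0, 0, 0.4, 0, 0, 0, 0, 0.4, 0, 0, 0, 0, 0.4, 0, 0, 0, 0, 0.4, 0, 0, 0, 0, 0.4, 0, 0, 0, 0, 0.4, 0, 0, 0, 0, 0.4, 0, 0, 0, 0]
}}

```text
time: 6.35
position: [0.5139, 0.2557, 0.0467]
tool_rot: [0.614, 0.789, 0.0, -0.0]
ft_force: [0.2, 0.3, 0.6]
grip_width: 0.0609
grip_force: 0.0
```

Run:
```python
from h import *
o=robot.get_obs();P=np.array(o["position"]);Rm=R.from_quat(o["tool_rot"]);print(P,Rm.as_euler('ZYX',degrees=True),o["grip_width"])
s=shot("side")
px=w2p(s,[P, P+Rm.apply([0,.0305,0]),P+Rm.apply([0,-.0305,0]),[.514,.257,.033]]);print(px)
im=cv2.resize(s["image"][255:345,230:340],(770,630)[:2]).copy()
im=cv2.resize(im,(733,600))
for p in px: cv2.circle(im,tuple(int(v) for v in ((p-[230,255]+.5)*6.665)),4,(255,0,0),-1)
cv2.imwrite("pics/pre2.png",im[:,:,::-1])
```

```text
[0.51386575 0.25568003 0.04666773] [ 1.04209200e+02 -1.31998910e-04  1.79999995e+02] 0.060856534750395014
[[280.74676563 307.19635846]
 [265.36701163 306.6453231 ]
 [296.16079346 307.74862181]
 [280.54376117 311.68486475]]
```

View pics/pre2.png

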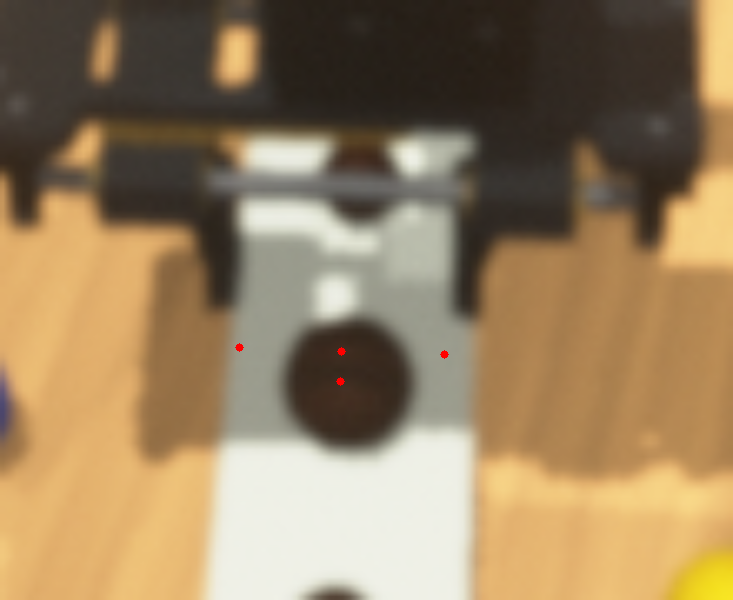

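Call:
{"name": "play_rows", "arguments": {
  "steps": [0.4, 0, 0, 0.1, 0, 0.4, 0, 0, 0.1, 0, 0.4, 0, 0, 0.1, 0, 0.4, 0, 0, 0.1, 0, 0.4, 0, 0, 0.1, 0, 0.4, 0, 0, 0.1, 0, 0.4, 0, 0, 0.1, 0, 0.4, 0, 0, 0.1, 0, 0.4, 0, 0, 0, 0, 0.4, 0, 0, 0, 0]
}}

```text
time: 7.4
position: [0.5138, 0.2557, 0.0226]
tool_rot: [0.614, 0.789, -0.0, -0.0]
ft_force: [0.4, -0.6, 0.4]
grip_width: 0.061
grip_force: 0.0
```

Run:
```python
from h import *
o=robot.get_obs();P=np.array(o["position"]);Rm=R.from_quat(o["tool_rot"]);print(P,o["ft_force"],Rm.as_euler('ZYX',degrees=True),o["grip_width"])
s=shot("side")
px=w2p(s,[P, P+Rm.apply([0,.0305,0]),P+Rm.apply([0,-.0305,0]),P+Rm.apply([.0,.0305,-.019])]);print(px)
im=cv2.resize(s["image"][255:345,230:340],(733,600),interpolation=cv2.INTER_CUBIC)
for p in px: cv2.circle(im,tuple(int(v) for v in ((p-[230,255]+.5)*6.665)),3,(255,0,0),-1)
cv2.imwrite("pics/pre3.png",im[:,:,::-1])
```

```text
[0.51384663 0.25566849 0.02258284] [ 0.36191936 -0.57239363  0.41167255] [ 1.04206289e+02 -2.16814402e-03 -1.79993213e+02] 0.06100587716233755
[[280.85472259 314.1289616 ]
 [265.74991218 313.58057441]
 [295.99270971 314.67855328]
 [265.45664617 308.1285597 ]]
```

View pics/pre3.png

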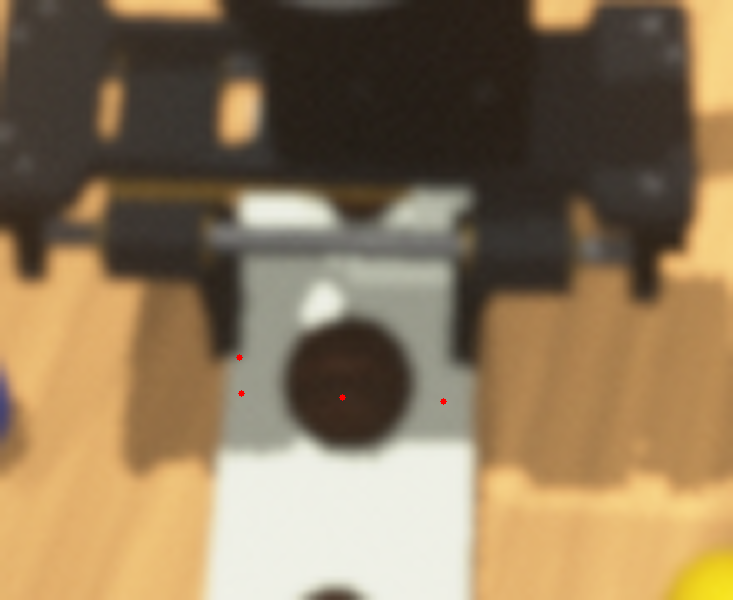

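The tips appear at row 355, where the point 19 mm behind the TCP projects, so it's unclear whether the gap is in height or in y. A slow contact test against the tray will tell.

Call:
{"name": "play_rows", "arguments": {
  "steps": [0.4, 0, 0, 0.04, 0, 0.4, 0, 0, 0.04, 0, 0.4, 0, 0, 0.04, 0, 0.4, 0, 0, 0.03, 0, 0.4, 0, 0, 0.03, 0, 0.4, 0, 0, 0, 0, 0.4, 0, 0, 0, 0, 0.4, 0, 0, 0, 0, 0.4, 0, 0, 0, 0, 0.4, 0, 0, 0, 0]
}}

```text
time: 8.45
position: [0.5139, 0.2557, 0.0173]
tool_rot: [0.614, 0.789, 0.0, 0.0]
ft_force: [0.3, -0.5, 0.0]
grip_width: 0.0611
grip_force: 0.0
```

Call:
{"name": "play_rows", "arguments": {
  "steps": [0.4, 0, 0, 0.03, 0, 0.4, 0, 0, 0, 0, 0.4, 0, 0, 0.03, 0, 0.4, 0, 0, 0, 0, 0.4, 0, 0, 0.02, 0, 0.4, 0, 0, 0, 0, 0.4, 0, 0, 0, 0, 0.4, 0, 0, 0, 0, 0.4, 0, 0, 0, 0, 0.4, 0, 0, 0, 0]
}}

```text
time: 9.45
position: [0.5139, 0.2557, 0.0149]
tool_rot: [0.614, 0.789, 0.0, 0.0]
ft_force: [0.2, -0.4, 0.4]
grip_width: 0.0604
grip_force: 0.0
```

Call:
{"name": "play_rows", "arguments": {
  "steps": [0.4, 0, 0, 0.06, 0, 0.4, 0, 0, 0.05, 0, 0.4, 0, 0, 0.05, 0, 0.4, 0, 0, 0.04, 0, 0.4, 0, 0, 0.04, 0, 0.4, 0, 0, 0.04, 0, 0.4, 0, 0, 0, 0, 0.4, 0, 0, 0, 0, 0.4, 0, 0, 0, 0, 0.4, 0, 0, 0, 0]
}}

```text
time: 10.45
position: [0.5139, 0.2557, 0.0065]
tool_rot: [0.614, 0.789, 0.0, 0.0]
ft_force: [-0.2, -0.3, -0.2]
grip_width: 0.0609
grip_force: 0.0
```

Run:
```python
from h import *
o=robot.get_obs();P=np.array(o["position"]);Rm=R.from_quat(o["tool_rot"]);print(P,o["ft_force"],o["grip_width"],o["q"])
s=shot("side")
px=w2p(s,[P, P+Rm.apply([0,.0305,-.019]),P+Rm.apply([0,-.0305,-.019]),P+Rm.apply([-.009,.0305,0])]);print(px)
im=cv2.resize(s["image"][255:345,230:340],(733,600),interpolation=cv2.INTER_CUBIC)
for p in px: cv2.circle(im,tuple(int(v) for v in ((p-[230,255]+.5)*6.665)),3,(255,0,0),-1)
cv2.imwrite("pics/pre4.png",im[:,:,::-1])
```

```text
[0.51390624 0.25570606 0.00652511] [-0.22032764 -0.32784463 -0.23492133] 0.06094663841307178 [2.67092783e-01 7.26750074e-01 1.69501300e+00 2.17455179e-05
 7.19704569e-01 1.90585699e-02]
[[280.88412391 318.62435856]
 [265.67217164 312.75317603]
 [295.98173745 313.85412599]
 [266.28154038 314.30611021]]
```

View pics/pre4.png

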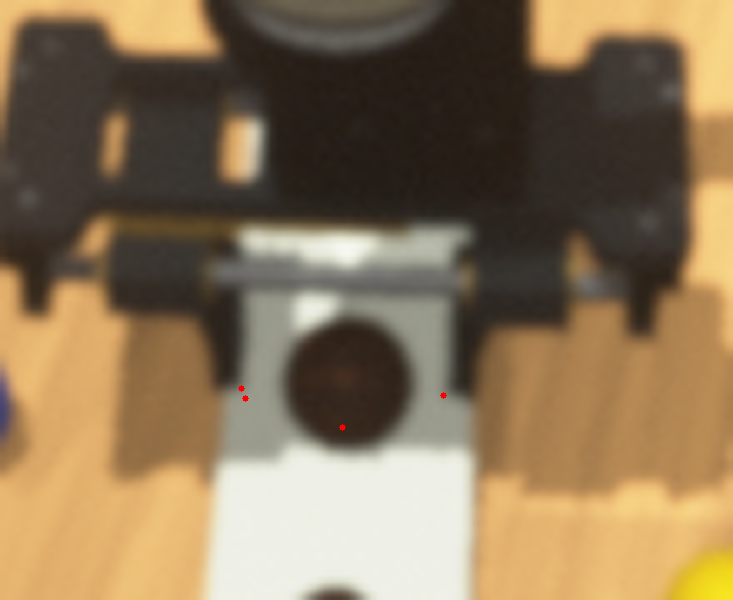

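Call:
{"name": "play_rows", "arguments": {
  "steps": [0.4, 0, 0, 0.04, 0, 0.4, 0, 0, 0, 0, 0.4, 0, 0, 0.04, 0, 0.4, 0, 0, 0, 0, 0.4, 0, 0, 0.04, 0, 0.4, 0, 0, 0, 0, 0.4, 0, 0, 0.04, 0, 0.4, 0, 0, 0, 0, 0.4, 0, 0, 0, 0, 0.4, 0, 0, 0, 0]
}}

```text
time: 11.5
position: [0.5139, 0.2557, 0.0017]
tool_rot: [0.614, 0.789, 0.0, 0.0]
ft_force: [0.3, -0.1, 0.0]
grip_width: 0.0606
grip_force: 0.0
```

Call:
{"name": "play_rows", "arguments": {
  "steps": [0.4, 0, 0, 0.03, 0, 0.4, 0, 0, 0, 0, 0.4, 0, 0, 0.03, 0, 0.4, 0, 0, 0, 0, 0.4, 0, 0, 0, 0, 0.4, 0, 0, 0, 0, 0.4, 0, 0, 0, 0, 0.4, 0, 0, 0, 0, 0.4, 0, 0, 0, 0, 0.4, 0, 0, 0, 0]
}}

```text
time: 12.5
position: [0.5139, 0.2557, -0.0001]
tool_rot: [0.614, 0.789, -0.0, -0.0]
ft_force: [-0.1, 0.1, 0.2]
grip_width: 0.0607
grip_force: 0.0
```

Call:
{"name": "play_rows", "arguments": {
  "steps": [0.4, 0, 0, 0.03, 0, 0.4, 0, 0, 0, 0, 0.4, 0, 0, 0, 0, 0.4, 0, 0, 0.03, 0, 0.4, 0, 0, 0, 0, 0.4, 0, 0, 0, 0, 0.4, 0, 0, 0, 0, 0.4, 0, 0, 0, 0, 0.4, 0, 0, 0, 0, 0.4, 0, 0, 0, 0]
}}

```text
time: 13.5
position: [0.5139, 0.2557, -0.0019]
tool_rot: [0.614, 0.789, 0.0, 0.0]
ft_force: [-0.2, 0.4, 0.0]
grip_width: 0.0613
grip_force: 0.0
```

Run:
```python
from h import *
o=robot.get_obs();P=np.array(o["position"]);Rm=R.from_quat(o["tool_rot"]);print(P,o["ft_force"],o["time"])
s=shot("side");im=s["image"]
g=cv2.cvtColor(im,cv2.COLOR_RGB2GRAY)
for x in range(262,270): print(x,g[300:325,x])
for x in range(296,304): print(x,g[300:325,x])
for d in(.019,.025): print(w2p(s,[P+Rm.apply([a,b,-d]) for a in(0,.0095) for b in(.0305,-.0305,.036,-.036)]))
```

```text
[ 0.5138981   0.25568814 -0.0019271 ] [-0.17481791  0.40948201  0.01748996] 13.5
262 [ 65  51  44  41  38  39  39  37  45  52  56  59  60  62  68  78 100 118
 127 127 127 129 130 139 157]
263 [ 70  50  42  39  39  38  39  40  40  39  42  41  41  45  51  73 105 127
 136 138 140 139 144 158 187]
264 [ 72  52  43  40  41  38  40  38  40  39  41  40  43  44  56  84 118 140
 148 149 150 149 153 168 203]
265 [ 77  60  55  53  49  50  50  49  51  53  56  57  61  65  75 100 129 147
 152 153 154 152 155 173 207]
266 [ 83  79  83  84  81  77  77  77  78  85  88  92  97 104 111 123 140 149
 154 155 155 153 156 173 207]
267 [ 93 102 116 121 118 115 115 116 117 120 125 128 133 137 140 144 149 151
 153 155 154 154 155 171 202]
268 [ 99 114 135 142 144 142 142 143 143 144 146 146 149 150 152 152 153 153
 153 152 154 154 155 166 193]
269 [101 117 142 150 151 151 152 152 152 151 151 152 153 153 153 153 152 154
 154 153 154 154 158 162 185]
296 [101  96 107 123 130 131 132 132 132 130 132 131 130 126 124 127 134 142
 149 154 153 154 172 207 231]
297 [101  89  86  93  98  99  98  98  98  99 100  98  92
[... 458 characters left out ...]
123 123 129 142 153]
302 [ 52  48  44  43  40  40  44  49  59  71  80  88  89  93  98  97  99 105
 108 110 110 112 112 116 120]
303 [ 50  47  45  40  42  44  50  66  81  92  98 100 103 106 105 106 107 109
 107 108 109 111 110 112 113]
[[265.80644347 315.13337288]
 [295.92612867 316.23257533]
 [263.09716489 315.03449915]
 [298.64828526 316.33191904]
 [265.45454479 319.18077405]
 [295.80222055 320.29720436]
 [262.72480746 319.08035247]
 [298.54503182 320.3981069 ]]
[[265.71590904 313.44231772]
 [295.96984468 314.54272845]
 [262.99458335 313.34333635]
 [298.70416348 314.64218241]
 [265.36174187 317.49501034]
 [295.84571277 318.6127473 ]
 [262.61977438 317.39447231]
 [298.60087192 318.71376902]]
```

Call:
{"name": "play_rows", "arguments": {
  "steps": [0.4, 0, 0, 0.04, 0, 0.4, 0, 0, 0, 0, 0.4, 0, 0, 0.03, 0, 0.4, 0, 0, 0, 0, 0.4, 0, 0, 0.03, 0, 0.4, 0, 0, 0, 0, 0.4, 0, 0, 0, 0, 0.4, 0, 0, 0, 0, 0.4, 0, 0, 0, 0, 0.4, 0, 0, 0, 0]
}}

```text
time: 14.55
position: [0.5139, 0.2557, -0.0049]
tool_rot: [0.614, 0.789, 0.0, 0.0]
ft_force: [0.1, -0.0, 0.5]
grip_width: 0.061
grip_force: 0.0
```

Call:
{"name": "play_rows", "arguments": {
  "steps": [0.4, 0, 0, 0.03, 0, 0.4, 0, 0, 0, 0, 0.4, 0, 0, 0.03, 0, 0.4, 0, 0, 0, 0, 0.4, 0, 0, 0.03, 0, 0.4, 0, 0, 0, 0, 0.4, 0, 0, 0, 0, 0.0, 0, 0, 0, 0, 0.0, 0, 0, 0, 0, 0.0, 0, 0, 0, 0],
  "grip_force": 4
}}

```text
time: 15.55
position: [0.5139, 0.2557, -0.0076]
tool_rot: [0.614, 0.789, 0.0, 0.0]
ft_force: [-0.6, 0.0, -0.1]
grip_width: 0.0464
grip_force: 0.0
```

Run:
```python
from h import *
o=robot.get_obs();P=np.array(o["position"]);Rm=R.from_quat(o["tool_rot"]);print(P,o["ft_force"],o["grip_width"])
s=shot("side");im=s["image"]
px=w2p(s,[P+Rm.apply([a,b,-.031]) for a in(0,.0095) for b in(.0218,-.0218)]);print(px)
im=cv2.resize(im[270:340,240:325],(728,600),interpolation=cv2.INTER_CUBIC)
for p in px: cv2.circle(im,tuple(int(v) for v in ((p-[240,270]+.5)*8.57)),3,(255,0,0),-1)
cv2.imwrite("pics/pre5.png",im[:,:,::-1])
```

```text
[ 0.51388805  0.25568592 -0.00762923] [-0.64265855  0.04710794 -0.06631451] 0.04635329431688042
[[270.0238612  313.51517049]
 [291.65276602 314.30141137]
 [269.70227584 317.57061518]
 [291.49567042 318.36924751]]
```

View pics/pre5.png

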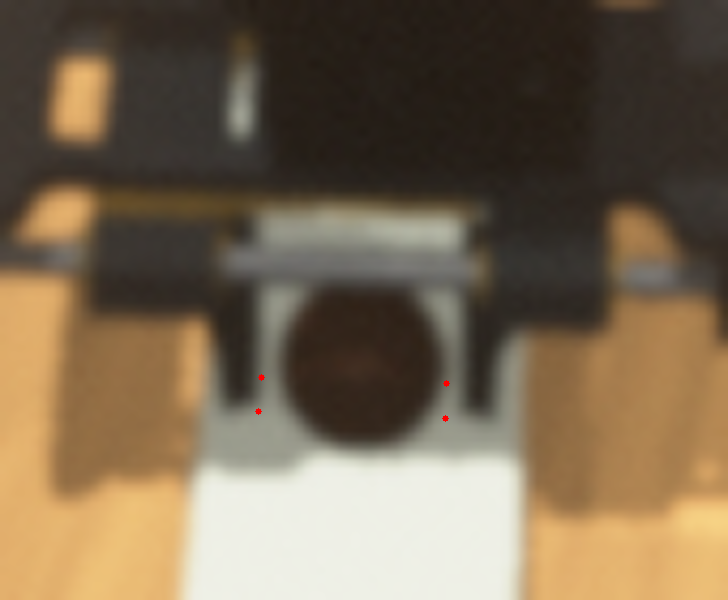

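The tips now sit at crop rows 405–412 around the ball (centre (362,365)), evenly on both sides and still clear of the tray. The true tip is therefore about 3 cm behind the reported TCP. I close gently.

Call:
{"name": "play_rows", "arguments": {
  "steps": [-0.1, 0, 0, 0, 0, -0.2, 0, 0, 0, 0, -0.3, 0, 0, 0, 0, -0.4, 0, 0, 0, 0, -0.5, 0, 0, 0, 0, -0.6, 0, 0, 0, 0, -1, 0, 0, 0, 0, -1, 0, 0, 0, 0, -1, 0, 0, 0, 0, -1, 0, 0, 0, 0],
  "grip_force": 6
}}

```text
time: 16.6
position: [0.5138, 0.2557, -0.0077]
tool_rot: [0.614, 0.789, -0.0, -0.0]
ft_force: [-0.2, -0.1, 0.1]
grip_width: 0.0395
grip_force: 6.0
```

Call:
{"name": "play_rows", "arguments": {
  "steps": [-1, 0, 0, -0.1, 0, -1, 0, 0, -0.2, 0, -1, 0, 0, -0.3, 0, -1, 0, 0, -0.4, 0, -1, 0, 0, -0.5, 0, -1, 0, 0, -0.5, 0, -1, 0, 0, -0.5, 0, -1, 0, 0, -0.4, 0, -1, 0, 0, -0.3, 0, -1, 0, 0, -0.1, 0]
}}

```text
time: 17.6
position: [0.5145, 0.2559, 0.0928]
tool_rot: [0.614, 0.789, 0.001, 0.001]
ft_force: [-0.4, -0.3, -0.1]
grip_width: 0.0396
grip_force: 6.0
```

Run:
```python
from h import *
o=robot.get_obs();P=np.array(o["position"]);print(P,o["ft_force"],o["grip_width"],o["grip_force"],o["q"])
s=shot("side");im=s["image"].astype(int)
print("ball px expected in hand",w2p(s,P+[0,0,.0407]),"at seat",w2p(s,[.514,.257,.033]))
a,b=w2p(s,P+[0,0,.0407])[0].astype(int),w2p(s,[.514,.257,.033])[0].astype(int)
print(im[b[1]-2:b[1]+3:2,b[0]]);print([tuple(im[a[1]+k,a[0]]) for k in range(-12,20,3)])
```

```text
[0.51452868 0.25588979 0.09279821] [-0.42529534 -0.30843069 -0.05288076] 0.03955922126774152 5.99990151822567 [2.67106138e-01 5.89688919e-01 1.65136670e+00 3.88032956e-05
 8.98307127e-01 1.90545262e-02]
ball px expected in hand [[279.98870159 279.95425896]] at seat [[280.54376117 311.68486475]]
[[153 154 139]
 [148 148 134]
 [153 154 140]]
[(np.int64(134), np.int64(113), np.int64(92)), (np.int64(195), np.int64(173), np.int64(137)), (np.int64(51), np.int64(37), np.int64(25)), (np.int64(51), np.int64(37), np.int64(26)), (np.int64(60), np.int64(42), np.int64(29)), (np.int64(58), np.int64(42), np.int64(30)), (np.int64(53), np.int64(38), np.int64(26)), (np.int64(55), np.int64(39), np.int64(29)), (np.int64(92), np.int64(86), np.int64(74)), (np.int64(154), np.int64(154), np.int64(140)), (np.int64(155), np.int64(156), np.int64(142))]
```

Call:
{"name": "play_rows", "arguments": {
  "steps": [-1, -0.3, -0.05, 0, 0, -1, -0.6, -0.1, 0, 0, -1, -0.9, -0.155, 0, 0, -1, -0.9, -0.155, 0, 0, -1, -0.9, -0.155, 0, 0, -1, -0.9, -0.155, 0, 0, -1, -0.9, -0.155, 0, 0, -1, -0.9, -0.155, 0, 0, -1, -0.9, -0.155, 0, 0, -1, -0.9, -0.155, 0, 0]
}}

```text
time: 18.65
position: [0.5322, 0.0082, 0.0905]
tool_rot: [0.614, 0.789, -0.001, -0.001]
ft_force: [0.0, -0.3, 0.2]
grip_width: 0.0395
grip_force: 6.0
```

Call:
{"name": "play_rows", "arguments": {
  "steps": [-1, -0.95, -0.16, 0, 0, -1, -0.95, -0.16, 0, 0, -1, -0.95, -0.16, 0, 0, -1, -0.95, -0.16, 0, 0, -1, -0.95, -0.16, 0, 0, -1, -0.95, -0.16, 0, 0, -1, -0.95, -0.16, 0, 0, -1, -0.8, -0.14, 0, 0, -1, -0.6, -0.1, 0, 0, -1, -0.29, -0.08, 0, 0]
}}

```text
time: 19.65
position: [0.5522, -0.2451, 0.0906]
tool_rot: [0.615, 0.789, -0.0, -0.0]
ft_force: [0.3, -0.4, 0.2]
grip_width: 0.0394
grip_force: 6.0
```

Run:
```python
from h import *
o=robot.get_obs();P=np.array(o["position"]);E=R.from_quat(o["tool_rot"]);print(P,E.as_euler('ZYX',degrees=True)[0],o["grip_width"],o["grip_force"],o["time"])
print("tool delta units",E.inv().apply(np.array([.553,-.2435,.0155])-P)/.03)
s=shot("side");print(w2p(s,P+[0,0,.0407]),w2p(s,[.553,-.2435,.035]))
```

```text
[ 0.5522453  -0.24512989  0.09062777] 104.11352217657111 0.03943413745903311 6.000066250562668 19.65
tool delta units [0.04571842 0.03897351 2.50425418]
[[322.39528212 131.56189888]] [[320.11845877 161.03045041]]
```

Call:
{"name": "play_rows", "arguments": {
  "steps": [-1, 0.05, 0.04, 0.3, 0, -1, 0, 0, 0.5, 0, -1, 0, 0, 0.5, 0, -1, 0, 0, 0.4, 0, -1, 0, 0, 0.3, 0, -1, 0, 0, 0.2, 0, -1, 0, 0, 0.15, 0, -1, 0, 0, 0.05, 0, -1, 0, 0, 0, 0, -1, 0, 0, 0, 0]
}}

```text
time: 20.7
position: [0.5537, -0.2418, 0.0198]
tool_rot: [0.614, 0.789, 0.0, 0.0]
ft_force: [-0.2, -0.6, -0.0]
grip_width: 0.0397
grip_force: 6.0
```

Run:
```python
from h import *
o=robot.get_obs();P=np.array(o["position"]);print(P,o["ft_force"],o["grip_width"],o["time"])
s=shot("side");im=s["image"];print(w2p(s,P+[0,0,.0407]),w2p(s,[.553,-.2435,.035]))
cv2.imwrite("pics/pl.png",cv2.resize(im[120:195,270:370],(800,600),interpolation=cv2.INTER_CUBIC)[:,:,::-1])
```

```text
[ 0.5537484  -0.24181403  0.01977039] [-0.20746465 -0.59236858 -0.0454837 ] 0.03968273785937496 20.7
[[320.18080567 153.91872376]] [[320.11845877 161.03045041]]
```

View pics/pl.png

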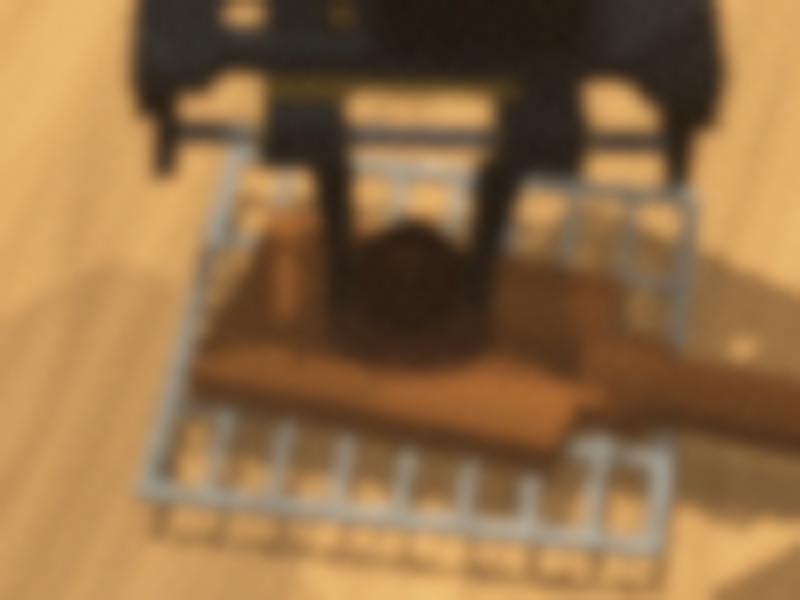

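The ball (412,290) hangs above the well, which spans columns 330–490 with its near rim at row 370. I lower the last few millimetres.

Call:
{"name": "play_rows", "arguments": {
  "steps": [-1, 0, 0, 0.05, 0, -1, 0, 0, 0.05, 0, -1, 0, 0, 0.05, 0, -1, 0, 0, 0.02, 0, -1, 0, 0, 0, 0, -1, 0, 0, 0, 0, -1, 0, 0, 0, 0, -1, 0, 0, 0, 0, -1, 0, 0, 0, 0, -1, 0, 0, 0, 0]
}}

```text
time: 21.75
position: [0.5534, -0.2415, 0.0143]
tool_rot: [0.614, 0.789, -0.0, -0.0]
ft_force: [-0.6, 0.4, 0.6]
grip_width: 0.0391
grip_force: 6.0
```

Call:
{"name": "play_rows", "arguments": {
  "steps": [-1, 0, 0, 0.02, 0, -1, 0, 0, 0, 0, -1, 0, 0, 0, 0, -1, 0, 0, 0, 0, -1, 0, 0, 0, 0, -1, 0, 0, 0, 0, -1, 0, 0, 0, 0, -1, 0, 0, 0, 0, -1, 0, 0, 0, 0, -1, 0, 0, 0, 0]
}}

```text
time: 22.75
position: [0.5535, -0.2417, 0.014]
tool_rot: [0.614, 0.789, -0.0, 0.0]
ft_force: [-1.3, -0.4, 6.3]
grip_width: 0.0394
grip_force: 6.0
```

Call:
{"name": "play_rows", "arguments": {
  "steps": [-1, 0, 0, -0.01, 0, -1, 0, 0, 0, 0, -0.06, 0, 0, 0, 0, -0.02, 0, 0, 0, 0, 0.04, 0, 0, 0, 0, 0.1, 0, 0, 0, 0, 0.2, 0, 0, 0, 0, 0.3, 0, 0, 0, 0, 0.4, 0, 0, 0, 0, 0.5, 0, 0, 0, 0]
}}

```text
time: 23.75
position: [0.5534, -0.2415, 0.0139]
tool_rot: [0.614, 0.789, 0.0, 0.0]
ft_force: [0.4, 0.6, -0.2]
grip_width: 0.0615
grip_force: 0.0
```

Call:
{"name": "play_rows", "arguments": {
  "steps": [0.5, 0, 0, 0, 0, 0.5, 0, 0, -0.2, 0, 0.5, 0, 0, -0.5, 0, 0.5, 0, 0, -0.8, 0, 0.5, 0, 0, -1, 0, 0.5, 0, 0, -1, 0, 0.5, 0, 0, -1, 0, 0.5, 0, 0, -0.5, 0, 0.5, 0, 0, 0, 0, 0.5, 0, 0, 0, 0]
}}

```text
time: 24.75
position: [0.5533, -0.2414, 0.1647]
tool_rot: [0.614, 0.789, -0.0, 0.0]
ft_force: [0.0, -0.6, 0.0]
grip_width: 0.0651
grip_force: 0.0
```

Run:
```python
from h import *
o=robot.get_obs();print(o["position"],o["grip_width"],o["time"])
s=shot("side");im=s["image"].astype(int)
print("ball exp",w2p(s,[.5535,-.2417,.055]),"well",w2p(s,[.553,-.2435,.035]))
g=im.sum(2)
print(g[135:175:2,300:345:2])
```

```text
[ 0.55330111 -0.24144044  0.16465363] 0.06506342252793425 24.75
ball exp [[320.15787553 155.5689612 ]] well [[320.11845877 161.03045041]]
[[463 467 475 490 481 479 487 473 458 464 462 463 488 497 498 495 487 483
  497 500 495 481 472]
 [468 473 495 491 479 483 482 470 463 473 467 467 491 501 497 493 481 483
  496 497 489 472 478]
 [453 460 474 456 462 483 476 472 468 469 465 474 508 500 501 490 476 483
  493 490 484 469 479]
 [442 460 452 453 438 438 447 425 423 448 446 457 482 463 480 482 482 498
  483 459 440 445 473]
 [430 459 463 445 463 466 468 468 461 451 464 461 463 461 436 436 431 433
  415 372 352 350 363]
 [355 385 375 339 330 379 421 410 422 425 454 471 478 474 466 459 446 399
  440 445 396 350 344]
 [386 400 265 227 234 267 308 288 360 369 347 388 411 390 378 367 375 358
  396 403 368 312 313]
 [391 315 211 198 196 204 202 207 227 215 200 263 321 328 358 391 358 312
  284 284 296 293 291]
 [357 233 189 181 180 181 183 167 129 119 133 133 139 184 253 293 299 269
  277 263 290 304 291]
 [320 203 178 179 180 175 175 144 121 127 144 130 122 123 182 205 206 206
  219 215 239 2
[... 278 characters left out ...]
283 266 269 253 220]
 [273 269 266 264 263 220 174 151 113 112 100 103 115 129 154 192 256 298
  297 301 305 299 266]
 [263 266 269 266 266 248 200 175 145 127 120 116 128 149 170 211 261 276
  277 277 281 296 325]
 [247 252 258 264 279 275 262 243 203 178 163 164 175 199 234 264 278 276
  275 269 272 312 345]
 [221 232 245 260 275 282 288 289 278 266 255 256 265 293 300 304 304 303
  295 292 294 335 325]
 [179 183 191 200 221 246 251 274 278 281 292 291 297 302 301 308 310 310
  308 312 312 297 289]
 [208 192 183 190 174 179 183 194 210 229 244 255 270 279 287 288 290 299
  305 302 285 214 199]
 [251 236 264 285 222 207 210 192 182 173 178 186 196 211 234 249 264 273
  279 281 244 205 219]]
```

Call:
{"name": "play_rows", "arguments": {
  "steps": [0.5, 0, 0, 0, 1, 0.5, 0, 0, 0, 1, 0.5, 0, 0, 0, 1, 0.5, 0, 0, 0, 1, 0.5, 0, 0, 0, 1, 0.5, 0, 0, 0, 1, 0.5, 0, 0, 0, 1, 0.5, 0, 0, 0, 1, 0.5, 0, 0, 0, 1, 0.5, 0, 0, 0, 1]
}}

```text
time: 25.8
position: [0.5524, -0.2409, 0.1622]
tool_rot: [0.918, 0.396, -0.001, -0.002]
ft_force: [0.1, -0.0, -0.0]
grip_width: 0.0657
grip_force: 0.0
```

Call:
{"name": "play_rows", "arguments": {
  "steps": [0.5, 0, 0, 0, 1, 0.5, 0, 0, 0, 1, 0.5, 0, 0, 0, 1, 0.5, 0, 0, 0, 1, 0.5, 0, 0, 0, 1, 0.5, 0, 0, 0, 1, 0.5, 0, 0, 0, 1, 0.5, 0, 0, 0, 1, 0.5, 0, 0, 0, 0.6, 0.5, -0.6, 0, 0, 0]
}}

```text
time: 26.8
position: [0.5362, -0.2408, 0.1623]
tool_rot: [1.0, -0.021, -0.0, -0.0]
ft_force: [-0.9, 0.9, 0.7]
grip_width: 0.0654
grip_force: 0.0
```

Call:
{"name": "play_rows", "arguments": {
  "steps": [0.5, -0.8, 0, 0, 0, 0.5, -0.8, 0, 0, 0, 0.5, -0.8, 0, 0, 0, 0.5, -0.64, 0, 0, 0, 0.5, 0, 0, 0.5, 0, 0.5, 0, 0, 0.8, 0, 0.5, 0, 0, 0.8, 0, 0.5, 0, 0, 0.5, 0, 0.5, 0, 0, 0, 0, 0.5, 0, 0, 0, 0]
}}

```text
time: 27.8
position: [0.4438, -0.2366, 0.0852]
tool_rot: [1.0, -0.021, -0.001, -0.001]
ft_force: [0.0, -0.5, -0.4]
grip_width: 0.065
grip_force: 0.0
```

Run:
```python
from h import *
o=robot.get_obs();P=np.array(o["position"]);E=R.from_quat(o["tool_rot"]);print(P,E.as_euler('ZYX',degrees=True)[0],o["grip_width"],o["time"],o["q"])
print("delta units",E.inv().apply(np.array([.444,-.236,-.015])-P)/.03)
```

```text
[ 0.44375782 -0.23656997  0.08520023] -2.363312117562064 0.0649990770586589 27.8 [-7.12356506e-01  5.30149437e-01  1.83255508e+00  2.86275447e-05
  7.81308957e-01  8.99668481e-01]
delta units [ 0.01357242 -0.01423487  3.34001343]
```

Call:
{"name": "play_rows", "arguments": {
  "steps": [0.5, 0, 0, 0.4, 0, 0.5, 0, 0, 0.7, 0, 0.5, 0, 0, 0.7, 0, 0.5, 0, 0, 0.6, 0, 0.5, 0, 0, 0.4, 0, 0.5, 0, 0, 0.3, 0, 0.5, 0, 0, 0.15, 0, 0.5, 0, 0, 0.08, 0, 0.5, 0, 0, 0, 0, 0.5, 0, 0, 0, 0]
}}

```text
time: 28.8
position: [0.4432, -0.2368, -0.0098]
tool_rot: [1.0, -0.02, -0.0, 0.0]
ft_force: [-7.2, -0.1, 36.9]
grip_width: 0.0648
grip_force: 18.7
```

Call:
{"name": "play_rows", "arguments": {
  "steps": [0.2, 0, 0, 0, 0, 0.1, 0, 0, 0, 0, 0.0, 0, 0, 0, 0, -0.1, 0, 0, 0, 0, -0.15, 0, 0, 0, 0, -0.2, 0, 0, 0, 0, -0.25, 0, 0, 0, 0, -0.3, 0, 0, 0, 0, -0.35, 0, 0, 0, 0, -0.4, 0, 0, 0, 0],
  "grip_force": 10
}}

```text
time: 29.8
position: [0.4424, -0.2355, -0.0143]
tool_rot: [1.0, -0.02, -0.002, -0.001]
ft_force: [-4.9, 2.8, -0.1]
grip_width: 0.028
grip_force: 10.8
```

Run:
```python
from h import *
o=robot.get_obs();print(o["position"],o["ft_force"],o["moment"],o["grip_width"],o["grip_force"],R.from_quat(o["tool_rot"]).as_euler('ZYX',degrees=True))
s=shot("side");im=s["image"].astype(int);g=im.sum(2)
m=(g[140:175,300:345]<160).astype(np.uint8);n,l,st,ce=cv2.connectedComponentsWithStats(m);print([(st[i],ce[i]+[300,140]) for i in range(1,n)])
c=shot("top");g=c["image"].astype(int).sum(2)
m=(g[200:260,360:410]<200).astype(np.uint8);n,l,st,ce=cv2.connectedComponentsWithStats(m);print([(st[i],ce[i]+[360,200]) for i in range(1,n) if st[i][4]>20]); print(w2p(c,[[.5535,-.2417,.055],[.555,-.2428,.035]]))
f=lambda u,v:(335+(u+.5)/5-.5,190+(v+.5)/5-.5)
print([p2w(c,f(*k),.025)[:2] for k in((78,412),(470,378))])
```

```text
[ 0.44239367 -0.23552446 -0.01426803] [-4.86933843  2.83690097 -0.05411259] [0.43120268 0.88317559 0.02171538] 0.02804142553024098 10.8442686597391 [  -2.32661118    0.22461175 -179.84597567]
[(array([ 14,  11,  15,  14, 174], dtype=int32), array([320.87931034, 157.79310345])), (array([41, 16,  4, 16, 51], dtype=int32), array([342.78431373, 164.23529412]))]
[(array([ 10,  20,  23,  24, 424], dtype=int32), array([380.86792453, 231.74292453])), (array([  0,  45,  50,  15, 441], dtype=int32), array([384.15873016, 254.29024943]))]
[[382.71590971 231.83053913]
 [381.442465   231.61848579]]
[array([ 0.45275958, -0.16608895]), array([ 0.47265915, -0.36413947])]
```

The ball sits in the well (side (321,158), as expected) and the handle is pinched at 28 mm. A finger brushed the rack corner on the way down. I tighten the grip and lift slowly.

Call:
{"name": "play_rows", "arguments": {
  "steps": [-1, 0, 0, 0, 0, -1, 0, 0, 0, 0, -1, 0, 0, 0, 0, -1, 0, 0, 0, 0, -1, 0, 0, 0, 0, -1, 0, 0, -0.02, 0, -1, 0, 0, -0.04, 0, -1, 0, 0, -0.06, 0, -1, 0, 0, -0.08, 0, -1, 0, 0, -0.1, 0],
  "grip_force": 55
}}

```text
time: 30.9
position: [0.4459, -0.2383, -0.0047]
tool_rot: [1.0, -0.021, 0.002, 0.001]
ft_force: [0.7, -0.1, -1.9]
grip_width: 0.0276
grip_force: 55.1
```

Call:
{"name": "play_rows", "arguments": {
  "steps": [-1, 0, 0, -0.12, 0, -1, 0, 0, -0.14, 0, -1, 0, 0, -0.16, 0, -1, 0, 0, -0.16, 0, -1, 0, 0, -0.14, 0, -1, 0, 0, -0.12, 0, -1, 0, 0, -0.08, 0, -1, 0, 0, -0.04, 0, -1, 0, 0, 0, 0, -1, 0, 0, 0, 0]
}}

```text
time: 31.9
position: [0.4442, -0.2369, 0.0237]
tool_rot: [1.0, -0.021, -0.0, -0.0]
ft_force: [0.3, -0.3, -1.9]
grip_width: 0.0277
grip_force: 55.1
```

Run:
```python
from h import *
o=robot.get_obs();P=np.array(o["position"]);E=R.from_quat(o["tool_rot"]);print(P,o["ft_force"],o["moment"],o["grip_width"],E.as_euler('ZYX',degrees=True),o["q"])
s=shot("side");g=s["image"].astype(int).sum(2)
dz=P[2]+.0143
e=w2p(s,[.5535,-.2417,.055+dz])[0];print("exp ball",e)
x,y=e.astype(int);m=(g[y-15:y+20,x-20:x+20]<160).astype(np.uint8);n,l,st,ce=cv2.connectedComponentsWithStats(m);print([(st[i],ce[i]+[x-20,y-15]) for i in range(1,n)])
cv2.imwrite("pics/lift.png",s["image"][:,:,::-1])
```

```text
[ 0.44423928 -0.23694144  0.02374245] [ 0.27252129 -0.29546872 -1.88285461] [ 0.05750627  0.25372305 -0.01953578] 0.027656933321647616 [-2.36545030e+00  1.12513769e-02 -1.79988654e+02] [-7.12297013e-01  6.42928031e-01  1.86846171e+00  5.59551582e-05
  6.30479841e-01  8.99739027e-01]
exp ball [320.87658956 144.16345221]
[(array([ 14,  10,  15,  15, 189], dtype=int32), array([320.95767196, 146.3015873 ]))]
```

Call:
{"name": "play_rows", "arguments": {
  "steps": [-1, 0.01, -0.04, -0.01, 0, -1, 0.02, -0.08, -0.02, 0, -1, 0.03, -0.12, -0.03, 0, -1, 0.04, -0.16, -0.04, 0, -1, 0.045, -0.2, -0.045, 0, -1, 0.055, -0.24, -0.055, 0, -1, 0.065, -0.28, -0.065, 0, -1, 0.075, -0.32, -0.075, 0, -1, 0.08, -0.36, -0.08, 0, -1, 0.09, -0.4, -0.09, 0]
}}

```text
time: 32.95
position: [0.4626, -0.1707, 0.0394]
tool_rot: [1.0, -0.021, -0.0, -0.0]
ft_force: [0.3, -0.7, -2.4]
grip_width: 0.0276
grip_force: 55.1
```

Call:
{"name": "play_rows", "arguments": {
  "steps": [-1, 0.1, -0.426, -0.1, 0, -1, 0.1, -0.426, -0.1, 0, -1, 0.1, -0.426, -0.1, 0, -1, 0.1, -0.426, -0.1, 0, -1, 0.1, -0.426, -0.1, 0, -1, 0.1, -0.426, -0.1, 0, -1, 0.1, -0.426, -0.1, 0, -1, 0.1, -0.426, -0.1, 0, -1, 0.1, -0.426, -0.1, 0, -1, 0.1, -0.426, -0.1, 0]
}}

```text
time: 33.95
position: [0.4978, -0.0442, 0.0694]
tool_rot: [1.0, -0.021, -0.0, -0.0]
ft_force: [-0.8, -1.2, -2.0]
grip_width: 0.0274
grip_force: 55.1
```

Call:
{"name": "play_rows", "arguments": {
  "steps": [-1, 0.09, -0.4, -0.09, 0, -1, 0.08, -0.36, -0.08, 0, -1, 0.075, -0.32, -0.075, 0, -1, 0.065, -0.28, -0.065, 0, -1, 0.055, -0.24, -0.055, 0, -1, 0.045, -0.2, -0.045, 0, -1, 0.04, -0.16, -0.04, 0, -1, 0.03, -0.12, -0.03, 0, -1, 0.02, -0.08, -0.02, 0, -1, 0.01, -0.04, -0.01, 0]
}}

```text
time: 34.95
position: [0.5156, 0.0201, 0.0845]
tool_rot: [1.0, -0.021, -0.0, 0.0]
ft_force: [0.5, -0.1, -1.5]
grip_width: 0.0274
grip_force: 55.1
```

Call:
{"name": "play_rows", "arguments": {
  "steps": [-1, 0, 0, 0, 0, -1, 0, 0, 0, 0, -1, 0, 0, 0, 0, -1, 0, 0, 0, 0, -1, 0, 0, 0, 0, -1, 0, 0, 0, 0, -1, 0, 0, 0, 0, -1, 0, 0, 0, 0, -1, 0, 0, 0, 0, -1, 0, 0, 0, 0]
}}

```text
time: 35.95
position: [0.5156, 0.0201, 0.0844]
tool_rot: [1.0, -0.021, -0.0, -0.0]
ft_force: [-1.0, 0.2, -1.8]
grip_width: 0.0276
grip_force: 55.1
```

```bash
cat > chk.py <<'E'
from h import *
np.set_printoptions(precision=4,suppress=True)
o=robot.get_obs();P=np.array(o["position"]);E=R.from_quat(o["tool_rot"]);print(P,o["ft_force"],o["moment"],o["grip_width"],E.as_euler('ZYX',degrees=True),o["time"])
d=P-np.array([.4442,-.2369,-.0143]);b=np.array([.5535,-.2417,.055])+d
print("well exp",np.array([.5545,-.2425,.035])+d)
for nm in("side","top"):
    s=shot(nm);g=s["image"].astype(int).sum(2);e=w2p(s,b)[0];x,y=e.astype(int)
    m=(g[y-25:y+25,x-25:x+25]<160).astype(np.uint8);n,l,st,ce=cv2.connectedComponentsWithStats(m)
    print(nm,e,[(st[i],ce[i]+[x-25,y-25]) for i in range(1,n) if st[i][4]>15])
    cv2.imwrite("pics/fin_%s.png"%nm,s["image"][:,:,::-1])
E
python3 chk.py
```

```text
[0.5156 0.0201 0.0844] [-1.0488  0.1653 -1.814 ] [ 0.0224  0.1814 -0.0308] 0.027598084805818743 [  -2.3627    0.0021 -179.9977] 35.95
well exp [0.6259 0.0145 0.1337]
side [264.5559 180.6192] [(array([ 17,  19,  19,  19, 280], dtype=int32), array([264.6607, 183.3107])), (array([ 43,  26,   7,  22, 102], dtype=int32), array([285.8039, 192.2647]))]
top [279.7545 196.7677] [(array([ 14,  15,  23,  23, 333], dtype=int32), array([279.5255, 195.8619]))]
```

```bash
python3 -c "
from rig import robot
print(robot.hand_in())"
```

```text
the job is handed in; nothing more can be done
None
```

I handed the job in with the gripper holding the paddle level and still, the ball in its well, the well within a few millimetres of the plate's centre and the underside about 12 cm above the table; no verdict came back, and a finger pressed with about 37 N, probably on the rack corner, just before I gripped the handle.

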